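Load the flatted sample cell into the sloping keyed nest

ROBOT

A 6-joint arm with a two-finger parallel gripper is mounted at the origin on a cart in front of the work surface, level with it; the furniture and walls round the work are solid. World frame = base frame: x ahead of the robot, y to its left, z up, the work surface at z = 0. Lengths are in m, angles in rad, forces in N, time in s.
With the tool pointing down it reaches from about 0.35 to 0.775 m from the base axis. Payload 5.5 kg.
Tool frame: the origin (TCP) lies at the very end of the fingers, on their centre line; the grasp point (between the pads) lies 19 mm behind it; z points along the fingers, y is the line along which they close (so a half turn about z gives the same grasp; the last joint's range is limited). The gripper opens to 85 mm and grips with 20 to 120 N. Pads are 22 mm wide; open, the fingers measure 114 mm over their backs; the gripper's body (76 mm by 85 mm) begins 54 mm behind the grasp point. The pads swing forward as they close: fully open they stand 13 mm farther back than shut.
Start: joints at [-1.354, 0.313, 0.046, 1.304, 0, 1.431], TCP at [0.201, -0.539, 0.231] pointing down, gripper open.
Joint ranges: [-2.76, 2.76], [-0.86, 1.69], [-1.03, 1.26], [-2.2, 2.34], [-1.47, 1.5], [-3.14, 3.14]. Speed limits (rad/s): [2.57, 2.57, 3.14, 3.14, 3.14, 3.14].

INTERFACE

Orientations are given as a unit quaternion [w, x, y, z].
In Python, from workcell import env gives the robot as it stands. The module is installed in compiled form; this text tells all that it offers.
- The arm moves only by the tool jog_arm, never from a script. Its argument "rows" is a list of rows, each a list of 6 numbers: the shift along the world's x, y, z in units of 40 mm (1.0 is 40 mm), then the turn, a rotation vector about the world's x, y, z in units of 6 degrees (1.0 is 6 degrees). In form: [[x, y, z, wx, wy, wz], ...]. A call has 1 to 12 rows; each row is the pose to reach, as a shift and turn from the pose commanded when the call began; what a row does not reach only later rows make up. A row lasts 1/12 s, in which the tool goes at most 41.7 mm and 7.16 degrees, less where a joint would pass 70% of its speed; a pose out of reach is approached as far as the arm can. A call with a gripper value outside its range is refused whole. "jaw" is the gripper command: -1 is fully open, 1 is shut, values between are in proportion, set as the call begins (left out, the last holds). The fingers move at their own pace and stop on an object; "force" is the grip in N (left out, the last holds). Time passes only in rows, so rows that repeat a pose let the fingers close. It gives the time, the measured TCP pose, the force, the opening and the grip force at its end, in the units of the state.
- env.get_state(): the state, without advancing time (a new reading comes with each control period).
- env.read_camera(name): name is "scene" or "side" or "wrist"; returns a dict with "pixels" (384x512x3 uint8, red, green, blue), "mtx" (3x3 intrinsics, pixels), "cam_to_world" (4x4, takes a point from camera to world coordinates). Camera axes: x right, y up, looking along -z (the intrinsics and any distortion apply to the point x, -y, -z); pixel columns grow to the right and rows downward; lengths in m; the calibration is good to about 2 mm. A picture is of the moment at which its call begins. There is no depth.
- env.hand_in(): hands the job in; it is judged then, once.
The state is a dict: "clock": time; "joint_pos": joint angles; "qvel": joint speeds; "tau": joint torques, N m; "tcp_pos": TCP position; "orientation": TCP orientation; "wrist_force": force on the tool from outside, world axes, zero at the start; "ft_torque": the same for the moment, N m; "finger_gap": finger opening in m; "grip_force": force on a finger pad.
Only numpy, scipy, OpenCV 4.12 (cv2) and the standard library are available. Lean on these libraries where they do the work, as an engineer would, in place of code of your own. Each camera call takes 0.05 s, during which the arm holds its last target. There are 200 camera calls.

TASK

Load the sample cell that has one straight flat on its rim (not the notched one) into the D-shaped pocket on the sloping stand. If the swinging keeper arm lies over the pocket, first swing it clear; then take the cell by its black bar, turn it so that its flat meets the pocket's flat wall, let it go fully home, and swing the keeper arm back over the cell until it meets its stop. Leave the notched cell, the roll of tape and the white pot where they are.

Things in the scene. Friction and masses are not known exactly. Their poses are not given: they have to be found in the camera images.
- cell_flat: mid-grey disc 76 mm across, 16 mm thick, with one straight flat on its rim, 27 mm from the centre on the cell's -y side. Black bar grip centred on top: 44 mm along x (parallel to the flat), 12 mm thick along y, 16 to 44 mm above the underside. Loose, 0.14 to 0.28 kg, bar up. Origin: centre of the round's underside; z up. Lower rim chamfered 2 mm.
- stand: fixed stand with a sloping top, foot 150 x 160 mm. Origin on the worktop below the pocket; x, y as the nest's seen from above. The aluminium plate on its slope measures 104 mm along the nest's x, reaches from y = -52 to +96 mm, and its top lies at z = 10 mm in the nest's frame.
- nest: D-shaped pocket: radius 39.5 mm, flat wall 28.5 mm from the centre on the -y side, 10 mm deep, 2.5 mm lead-in. Origin: centre of its floor, 45 mm above the worktop. z: normal of the slope, 30 degrees from vertical, leaning to the robot; x up the slope; y level, to the robot's left. A seated cell_flat has axes and origin as the nest's (1.5 mm play), disc 6 mm proud, bar up the slope.
- cell_notch: the other cell, which stays put: same disc and bar, but a full round rim with a 16 mm wide, 14 mm deep slot on its -y side instead of the flat. It does not fit the pocket. Origin: centre of the underside. Loose.
- keeper_pivot (a point): the keeper arm's pivot at y = +70 mm, z = 18 mm in the nest's frame; the arm turns about the nest's z.
- keeper_knob (a point): middle of the upright black knob (16 mm across, 32 mm tall: its top 12 mm above and its foot 20 mm below this point, along the nest's z) on the arm's tail, 40 mm from the pivot, on the far side of the pivot from the pocket when the arm is shut.
- keeper (a joint): angle of the steel keeper arm (18 mm wide, 6 thick, underside 18 mm above the pocket floor, tip 52 mm from the pivot). 0: at its stop, tip over the pocket, knob to the nest's +y. Opens to 1.75 rad: knob swings down the slope (nest's -x), tip up it. Pocket free beyond about 1.0 rad. Stays where left; about 2 N at the knob turns it. Starts anywhere from 0 to 1.7.
- tape: black roll of tape, 58 mm across, 19 mm high, loose; stays put.
- cream_pot: white lidded pot, 60 mm across, 29 mm high, loose; stays put.

How it is judged:
By the outcome, as a careful person would: the job done as asked, in the order asked, and still so for the second after the job is handed in, with the robot touching nothing.
It also fails if it takes over 64 s, if anything falls off the work surface, if the arm or the gripper's body presses on something with over 40 N, if the wrist force passes 120 N, or if a joint passes its speed limit or range.

## Working session

There is one attempt and no reset: what is moved stays moved. The work goes in short steps, Python scripts to look and compute and a tool call to move; the robot and the scene stay as the last step left them, time stands still between calls to the robot, and variables do not carry over. Pictures are saved under pics/ and viewed, at most 10 in all, crops included, and the job is handed in when it is done.

Besides the shell and the picture viewer there is one more tool, called after "Call:" as name(argument=value, ...) on one line, values as JSON. jog_arm: Moves the arm, as the interface text tells. Its arguments: {"type":"object","properties":{"rows":{"type":"array","items":{"type":"array","items":{"type":"number"}}},"jaw":{"type":"number"},"force":{"type":"number"}},"required":["rows"]}

```bash
mkdir -p pics; cat > h.py <<'E'
import numpy as np, cv2
from workcell import env
def grab(n,f=None):
    c=env.read_camera(n)
    if f: cv2.imwrite('pics/'+f,c['pixels'][:,:,::-1])
    return c
def ray(c,u,v):
    d=np.linalg.inv(c['mtx'])@np.array([u,v,1.]); d=np.array([d[0],-d[1],-d[2]])
    T=c['cam_to_world']; return T[:3,3],T[:3,:3]@d
def onz(c,u,v,z):
    o,d=ray(c,u,v); return o+d*(z-o[2])/d[2]
def proj(c,p):
    T=c['cam_to_world']; q=T[:3,:3].T@(np.asarray(p)-T[:3,3]); q=c['mtx']@np.array([q[0],-q[1],-q[2]]); return q[:2]/q[2]
def tri(c1,p1,c2,p2):
    o1,d1=ray(c1,*p1);o2,d2=ray(c2,*p2)
    t=np.linalg.lstsq(np.c_[d1,-d2],o2-o1,rcond=None)[0]
    a=o1+d1*t[0];b=o2+d2*t[1]; return (a+b)/2,np.linalg.norm(a-b)
E
python3 - <<'E'
from h import *
a=grab('scene','a.png');b=grab('side','b.png')
for c in(a,b):print(c['mtx'].round(1).tolist(),c['cam_to_world'].round(3).tolist(),[k for k in c])
cv2.imwrite('pics/ab.png',cv2.resize(np.vstack([a['pixels'],b['pixels']])[:,:,::-1],None,fx=.78,fy=.78))
s=env.get_state();print(s['tcp_pos'],s['orientation'],s['clock'])
E
```

```text
[[413.0, 0.0, 257.4], [0.0, 413.0, 183.5], [0.0, 0.0, 1.0]] [[-0.725, 0.394, -0.565, -0.016], [-0.689, -0.399, 0.605, 0.611], [0.013, 0.828, 0.561, 0.661], [0.0, 0.0, 0.0, 1.0]] ['pixels', 'mtx', 'cam_to_world']
[[455.3, 0.0, 265.7], [0.0, 455.3, 189.8], [0.0, 0.0, 1.0]] [[0.986, 0.083, -0.144, 0.392], [-0.166, 0.504, -0.848, -1.105], [0.002, 0.86, 0.511, 0.738], [0.0, 0.0, 0.0, 1.0]] ['pixels', 'mtx', 'cam_to_world']
[ 0.20071865 -0.53833699  0.23049625] [-8.19466198e-04  9.84132165e-01  1.77435084e-01 -2.52782649e-05] 0.1
```

View pics/a.png

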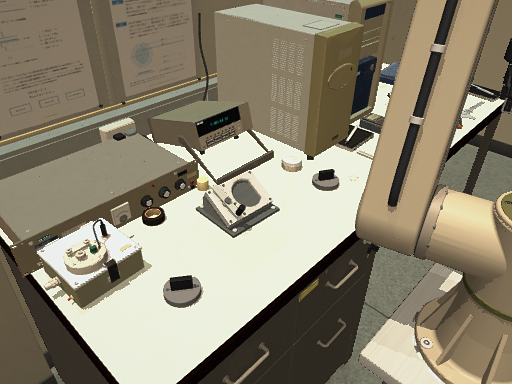

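View pics/b.png

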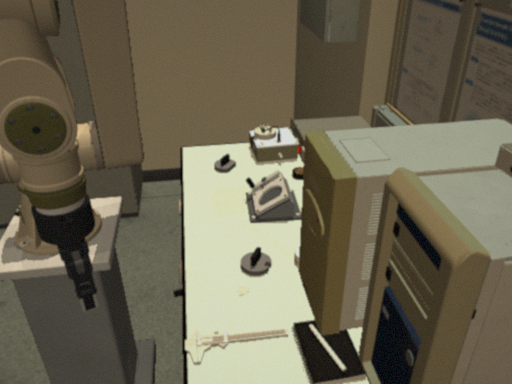

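The scene view shows cells at (182,290) and (325,180), the stand at (238,205), the tape at (153,215) and the pot at (291,162). The side view shows cells at (256,263) and (225,164). Next I'll zoom in to tell the cells apart and read the keeper.

```bash
python3 - <<'E'
from h import *
a=cv2.imread('pics/a.png');b=cv2.imread('pics/b.png')
f=lambda i,u,v,w,h:cv2.resize(i[v-h:v+h,u-w:u+w],(400,300),interpolation=cv2.INTER_CUBIC)
cv2.imwrite('pics/z.png',np.vstack([np.hstack([f(a,182,290,32,24),f(a,325,180,32,24)]),np.hstack([f(a,238,200,56,42),f(b,270,200,48,36)])]))
c=grab('scene');d=grab('side')
for p,q in(((182,290),(225,165)),((325,180),(256,263))):print(onz(c,*p,.012),onz(d,*q,.012))
E
```

```text
[0.48080504 0.29677153 0.012     ] [0.48538422 0.28722805 0.012     ]
[ 0.5119355  -0.23684288  0.012     ] [ 0.51389363 -0.24353144  0.012     ]
```

View pics/z.png

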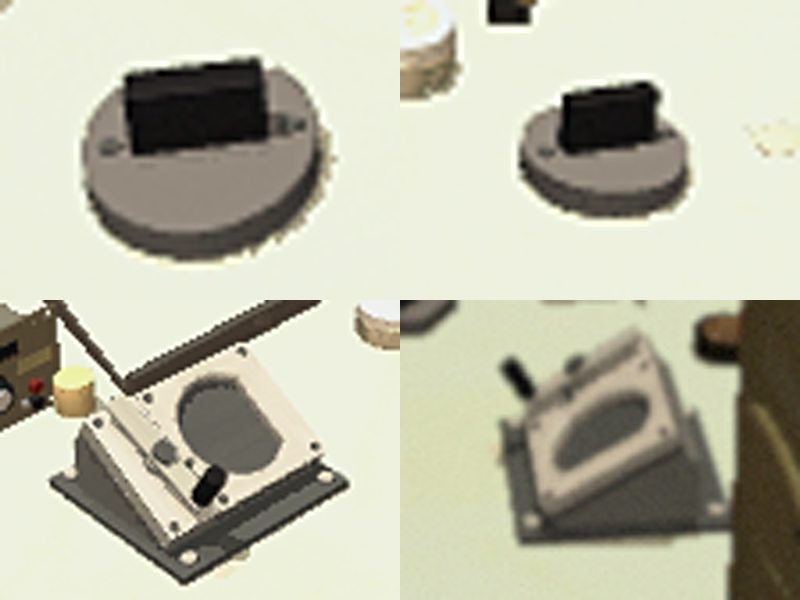

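The keeper is open, with its knob down the slope at about (208,485) in the crop. The pocket's flat is on the right. The far rims of both cells are hidden behind their bars, so I'll check the side view.

```bash
python3 - <<'E'
from h import *
b=cv2.imread('pics/b.png')
f=lambda i,u,v,w,h:cv2.resize(i[v-h:v+h,u-w:u+w],(400,300),interpolation=cv2.INTER_CUBIC)
w=grab('wrist','w.png'); print(w['cam_to_world'].round(3).tolist(),w['mtx'].round(0).tolist())
cv2.imwrite('pics/z2.png',np.vstack([np.hstack([f(b,225,164,20,15),f(b,256,263,24,18)]),np.hstack([cv2.resize(cv2.imread('pics/w.png'),(400,300))]*2)]))
E
```

```text
[[0.348, 0.892, 0.287, 0.276], [-0.937, 0.332, 0.105, -0.51], [-0.001, -0.306, 0.952, 0.373], [0.0, 0.0, 0.0, 1.0]] [[287.0, 0.0, 252.0], [0.0, 287.0, 190.0], [0.0, 0.0, 1.0]]
```

View pics/z2.png

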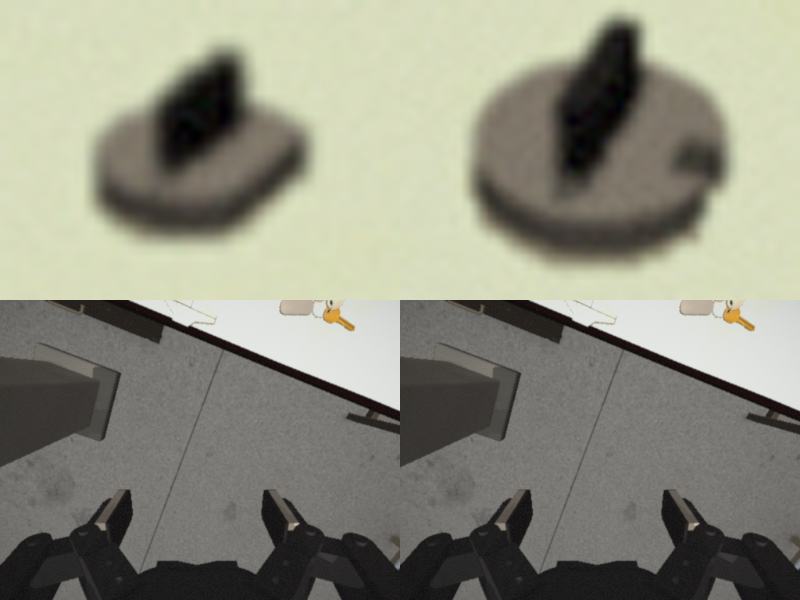

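The notched cell is the one in the near-right crop, at world (0.51,-0.24). The flat cell is therefore the one at (0.48,0.29), with its flat toward +x,-y. Next I'll measure the stand, the knob and the bar.

```bash
python3 - <<'E'
from h import *
a=grab('scene');b=grab('side')
s=112/400
C=lambda u,v:(182+u*s,158+v*s)
D=lambda u,v:(222+u*.24,164+v*.24)
hi,lo=.0797,.0277
pts={'+x-y':(C(243,45),hi),'-x-y':(C(325,152),lo),'-x+y':(C(163,245),lo),'+x+y':(C(83,125),hi)}
P={k:onz(a,*p,h) for k,(p,h) in pts.items()}
for k in P:print(k,P[k].round(4), np.round(proj(b,P[k]),1))
print('side px',D(283,135),D(145,210),D(235,28))
Y=(P['+x+y']-P['+x-y']+P['-x+y']-P['-x-y'])/2;X=(P['+x-y']+P['+x+y']-P['-x-y']-P['-x+y'])/2
print(np.linalg.norm(Y),np.linalg.norm(X[:2]),np.degrees(np.arctan2(Y[1],Y[0]))-90,np.degrees(np.arctan2(X[1],X[0])))
# bar
for c,(u,v,w,h) in((a,(182,285,20,20)),(b,(225,162,14,14))):
    g=c['pixels'][v-h:v+h,u-w:u+w].max(2)<45
    m=np.uint8(g); n,l,st,ce=cv2.connectedComponentsWithStats(m); i=1+st[1:,4].argmax()
    ys,xs=np.where(l==i); r=cv2.minAreaRect(np.c_[xs+u-w,ys+v-h].astype(np.float32)); print(r,st[i],ce[i]+[u-w,v-h])
# disc mask hull
    px=c['pixels'][v-40:v+40,u-40:u+40].astype(int); m=np.uint8(px.max(2)<175)
    n,l,st,ce=cv2.connectedComponentsWithStats(m); i=l[40,40] or 1+st[1:,4].argmax(); print('all',st[i]+[u-40,v-40,0,0,0])
E
```

```text
+x-y [ 0.6239 -0.0459  0.0797] [284.4 194.5]
-x-y [ 0.5383 -0.0432  0.0277] [254.  212.3]
-x+y [0.5458 0.1094 0.0277] [249.4 185.3]
+x+y [0.6301 0.1027 0.0797] [276.6 169.4]
side px (289.92, 196.4) (256.8, 214.4) (278.4, 170.72)
0.15074395121590733 0.08507787961489861 -2.619897860713806 -3.1493098358157314
((180.83847045898438, 282.7077331542969), (12.7755765914917, 21.83011245727539), 82.87498474121094) [  8  11  23  15 271] [180.73800738 282.82287823]
all [ 163  275   39   33 1032]
((224.25003051757812, 160.25001525878906), (4.949747085571289, 9.899494171142578), 45.0) [10  8  8 10 46] [224.36956522 160.2173913 ]
all [214 154  22  19 288]
```

Call:
jog_arm(rows=[[6.2,8.5,0.5,0,0,2],[6.2,8.5,0.5,0,0,2],[6.2,8.5,0.5,0,0,2],[6.2,8.5,0.5,0,0,2],[6.2,8.5,0.5,0,0,2],[6.2,8.5,0.5,0,0,2],[6.2,8.5,0.5,0,0,2],[6.2,8.5,0.5,0,0,2],[6.2,8.5,0.5,0,0,2],[6.2,8.5,0.5,0,0,2],[6.2,8.5,0.5,0,0,2],[6.2,8.5,0.5,0,0,2]])

```text
clock: 1.35
tcp_pos: [0.45, -0.1967, 0.2516]
orientation: [0.0, 0.959, 0.282, 0.0]
wrist_force: [0.1, -0.9, -0.2]
finger_gap: 0.0854
grip_force: 0.0
```

Call:
jog_arm(rows=[[0.5,10.5,-0.5,0,0,1.9],[0.5,10.5,-0.5,0,0,1.9],[0.5,10.5,-0.5,0,0,1.9],[0.5,10.5,-0.5,0,0,1.9],[0.5,10.5,-0.5,0,0,1.9],[0.5,10.5,-0.5,0,0,1.9],[0.5,10.5,-0.5,0,0,1.9],[0.5,10.5,-0.5,0,0,1.9],[0.5,10.5,-0.5,0,0,1.9],[0.5,10.5,-0.5,0,0,1.9],[0.5,10.5,-0.5,0,0,1.9],[0.5,10.5,-0.5,0,0,1.9]])

```text
clock: 2.35
tcp_pos: [0.4689, 0.222, 0.2307]
orientation: [0.0, 0.927, 0.375, -0.0]
wrist_force: [-0.0, -1.8, -0.1]
finger_gap: 0.0851
grip_force: 0.0
```

```bash
python3 - <<'E'
from h import *
s=env.get_state();print(s['clock'],s['tcp_pos'],s['orientation'],s['joint_pos'].round(2) if hasattr(s['joint_pos'],'round') else s['joint_pos'])
w=grab('wrist','w2.png')
print(w['cam_to_world'].round(3).tolist())
E
```

```text
2.35 [0.46891559 0.22197733 0.23073314] [ 2.03084834e-04  9.27204831e-01  3.74554398e-01 -4.03546240e-04] [ 0.29  0.21 -0.1   1.27 -0.    2.66]
[[0.694, 0.685, 0.221, 0.527], [-0.72, 0.661, 0.212, 0.277], [-0.001, -0.307, 0.952, 0.373], [0.0, 0.0, 0.0, 1.0]]
```

View pics/w2.png

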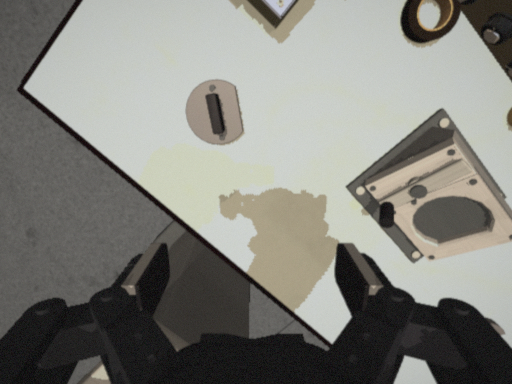

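The wrist view shows the flat cell at (214,112), with its bar steeply tilted and its flat on the right edge near x=241. The stand's pocket is at (455,220), the pivot at (418,191) and the knob at (387,213). Next I'll measure the cell and the pocket from this view.

```bash
cat > m.py <<'E'
from h import *
def comp(m,u,v):
    n,l,st,ce=cv2.connectedComponentsWithStats(np.uint8(m)); i=l[v,u]; assert i>0; return l==i
def outline(m): 
    c=cv2.findContours(np.uint8(m),cv2.RETR_EXTERNAL,cv2.CHAIN_APPROX_NONE)[0]; return max(c,key=len)[:,0,:]
def circ(q):
    A=np.c_[2*q,np.ones(len(q))];x=np.linalg.lstsq(A,(q**2).sum(1),rcond=None)[0];return x[:2],np.sqrt(x[2]+x[:2]@x[:2])
def nestR(yaw):
    c,s=np.cos(yaw),np.sin(yaw);Z=np.array([[c,-s,0],[s,c,0],[0,0,1]]);k=np.radians(30)
    return Z@np.array([[np.cos(k),0,-np.sin(k)],[0,1,0],[np.sin(k),0,np.cos(k)]])
def onnest(c,u,v,o,R,h):
    p,d=ray(c,u,v);n=R[:,2];t=(h-n@(p-o))/(n@d);return R.T@(p+d*t-o)
E
python3 - <<'E'
from m import *
w=grab('wrist');I=w['pixels'].astype(int);mx=I.max(2)
bar=comp(mx<50,215,115)
ys,xs=np.where(bar);print('bar px',xs.mean(),ys.mean(),bar.sum())
q=np.array([onz(w,u,v,.044)[:2] for u,v in outline(bar)]).astype(np.float32);r=cv2.minAreaRect(q*1000);print('bar',r)
cell=comp(mx<185,205,95)
Q=outline(cell);print('cell px',cell.sum(),Q.min(0),Q.max(0))
q=np.array([onz(w,u,v,.016)[:2] for u,v in Q])
c0=q.mean(0)
for it in range(8):
    d=q-c0
    # flat direction candidates: use points in direction 0.69,-0.725
    n=np.array([.69,-.725]); rr=d@n/np.linalg.norm(d,axis=1)
    s=q[rr<.55]; c0,rad=circ(s)
print('cell',c0,rad)
d=q-c0; f=q[((d@n)/np.linalg.norm(d,axis=1)>.85)];
v=cv2.fitLine(f.astype(np.float32),cv2.DIST_HUBER,0,.01,.001).ravel();print('flat yaw',np.degrees(np.arctan2(v[1],v[0])),'dist',(f.mean(0)-c0)@n)
for p in((455,222),(470,215),(440,225)):print(I[p[1],p[0]])
po=comp(mx<125,455,222);P=outline(po);print('pocket',po.sum(),P.min(0),P.max(0))
cv2.imwrite('pics/z3.png',cv2.resize(np.hstack([I[90:275,340:512],np.dstack([po*255]*3)[90:275,340:512]]).astype(np.uint8)[:,:,::-1],None,fx=2.3,fy=2.3,interpolation=cv2.INTER_CUBIC))
E
```

```text
Traceback (most recent call last):
  File "m.py", line 3, in comp
    n,l,st,ce=cv2.connectedComponentsWithStats(np.uint8(m)); i=l[v,u]; assert i>0; return l==i
                                                                              ^^^
AssertionError
```

```bash
cat > m1.py <<'E'
from m import *
w=grab('wrist');I=w['pixels'].astype(int);mx=I.max(2)
print(I[112,212:220].tolist(),I[95,200])
bar=comp(mx<80,214,112)
ys,xs=np.where(bar);print('bar px',xs.mean(),ys.mean(),bar.sum())
q=np.array([onz(w,u,v,.044)[:2] for u,v in outline(bar)]).astype(np.float32);r=cv2.minAreaRect(q*1000);print('bar',r)
cell=comp(mx<185,200,95)
Q=outline(cell);print('cell px',cell.sum(),Q.min(0),Q.max(0))
q=np.array([onz(w,u,v,.016)[:2] for u,v in Q])
c0=q.mean(0)
n=np.array([.69,-.725])
for it in range(8):
    d=q-c0; rr=d@n/np.linalg.norm(d,axis=1)
    c0,rad=circ(q[rr<.55])
print('cell',c0,rad)
d=q-c0; f=q[((d@n)/np.linalg.norm(d,axis=1)>.85)];
v=cv2.fitLine(f.astype(np.float32),cv2.DIST_HUBER,0,.01,.001).ravel();print('flat yaw',np.degrees(np.arctan2(v[1],v[0])),'dist',(f.mean(0)-c0)@n)
for p in((455,222),(470,215),(440,225)):print(I[p[1],p[0]])
po=comp(mx<125,455,222);P=outline(po);print('pocket',po.sum(),P.min(0),P.max(0))
cv2.imwrite('pics/z3.png',cv2.resize(np.hstack([I[90:275,340:512],np.dstack([po*255]*3)[90:275,340:512]]).astype(np.uint8)[:,:,::-1],None,fx=2.3,fy=2.3,interpolation=cv2.INTER_CUBIC))
E
python3 m1.py
```

```text
[[67, 61, 58], [72, 65, 58], [70, 64, 60], [73, 67, 63], [54, 47, 45], [34, 34, 30], [22, 19, 22], [32, 31, 28]] [160 149 137]
bar px 213.7117296222664 112.08946322067594 503
bar ((485.7179260253906, 293.41497802734375), (45.801673889160156, 14.038655281066895), 53.6296272277832)
cell px 3107 [184  77] [242 143]
cell [0.48535302 0.29533213] 0.03812123299876777
flat yaw 53.738003 dist 0.028578505536624506
[81 78 73]
[86 84 77]
[87 85 79]
pocket 2757 [412 194] [493 241]
```

View pics/z3.png

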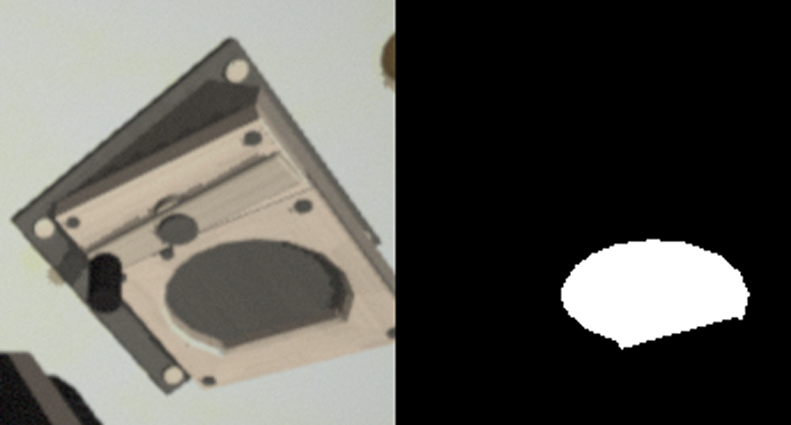

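Cell measured: centre (0.4855,0.2945), yaw 53.7°, and the sizes agree. The keeper lies fully open along the nest's x, clear of the pocket. Now I'll look at the pocket from above.

Call:
jog_arm(rows=[[2.8,-4.4,0,0,0,0],[2.8,-4.4,0,0,0,0],[2.8,-4.4,0,0,0,0],[2.8,-4.4,0,0,0,0],[2.8,-4.4,0,0,0,0],[2.8,-4.4,0,0,0,0],[2.8,-4.4,0,0,0,0],[2.8,-4.4,0,0,0,0],[2.8,-4.4,0,0,0,0]])

```text
clock: 3.25
tcp_pos: [0.58, 0.0448, 0.2315]
orientation: [-0.0, 0.928, 0.373, -0.0]
wrist_force: [-0.2, -0.1, 1.0]
finger_gap: 0.0855
grip_force: 0.0
```

```bash
python3 - <<'E'
from m import *
w=grab('wrist');I=w['pixels'].astype(int)
cv2.imwrite('pics/w3.png',cv2.resize(w['pixels'][:,:,::-1],(800,600),interpolation=cv2.INTER_CUBIC))
np.savez('w3.npz',**w)
E
```

```text
(no output)
```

View pics/w3.png

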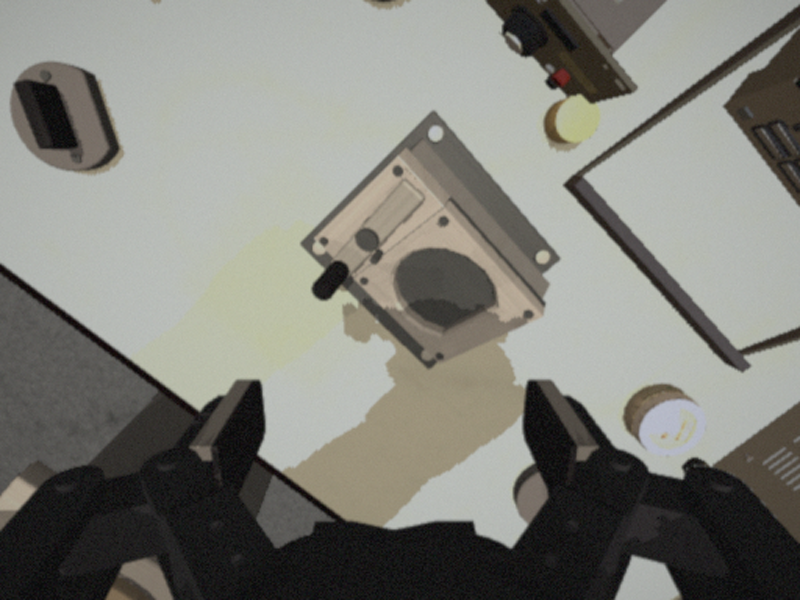

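The wrist view (800-px scale) shows the plate corners at about (402,150), (545,307), (428,362) and (312,243). The pocket is at (445,288), the pivot at (367,240) and the knob top at (323,285). I'll refine the corners by fitting lines to the edges, then cast rays.

```bash
cat > m2.py <<'E'
from m import *
from scipy.optimize import least_squares
w=dict(np.load('w3.npz'));I=w['pixels'].astype(int);k=1/1.5625
obj=np.array([[.052,.096,.01],[.052,-.052,.01],[-.052,-.052,.01],[-.052,.096,.01]])
img=np.array([(402,150),(545,307),(428,362),(312,243)])*k-.2
hs=[.0797,.0797,.0277,.0277]
P=np.array([onz(w,*p,h) for p,h in zip(img,hs)]);print(P.round(4))
print('edges',[round(np.linalg.norm(P[i]-P[i-1]),4) for i in range(4)],'want .148 alternately .104: order +x+y..')
f=lambda x:(np.array([proj(w,np.array([x[0],x[1],.045])+nestR(x[2])@o) for o in obj])-img).ravel()
s=least_squares(f,[.588,.009,-.05]);x=s.x;print('nest',x.round(4),np.degrees(x[2]),s.fun.round(1))
o=np.array([x[0],x[1],.045]);R=nestR(x[2])
mx=I.max(2)
for h in (0,.01):
  for th in (85,105,125):
    try: m=comp(mx<th,int(445*k),int(285*k))
    except AssertionError: continue
    q=np.array([onnest(w,u,v,o,R,h) for u,v in outline(m)])[:,:2]*1000
    print(h,th,m.sum(),'x',q[:,0].min().round(1),q[:,0].max().round(1),'y',q[:,1].min().round(1),q[:,1].max().round(1))
print('cam in nest',R.T@(w['cam_to_world'][:3,3]-o))
print('pivot',onnest(w,367*k,239*k,o,R,.024),'knob top',onnest(w,320*k,290*k,o,R,.056),onnest(w,339*k,270*k,o,R,.056))
print('tip',onnest(w,413*k,188*k,o,R,.024))
E
python3 m2.py
```

```text
[[ 0.6428  0.0976  0.0797]
 [ 0.637  -0.0461  0.0797]
 [ 0.5358 -0.038   0.0277]
 [ 0.5454  0.1     0.0277]]
edges [np.float64(0.1104), np.float64(0.1439), np.float64(0.1141), np.float64(0.1383)] want .148 alternately .104: order +x+y..
nest [ 0.5951  0.0056 -0.0528] -3.025527552736463 [-3.1  0.8 -1.9  4.3  6.6 -0.6  0.  -5.1]
0 85 2262 x -40.6 34.0 y -33.7 34.9
0 105 2421 x -44.3 34.1 y -35.3 35.7
0 125 2706 x -48.0 35.0 y -46.5 36.4
0.01 85 2262 x -31.7 40.2 y -28.8 37.2
0.01 105 2421 x -35.2 40.3 y -30.4 38.0
0.01 125 2706 x -38.8 41.1 y -41.1 38.7
cam in nest [0.19737638 0.0964036  0.26609763]
pivot [-0.00334075  0.06754757  0.024     ] knob top [-0.03974515  0.06517336  0.056     ] [-0.01246335  0.06758109  0.056     ]
tip [0.05126804 0.07336758 0.024     ]
```

```bash
python3 - <<'E'
from m import *
w=dict(np.load('w3.npz'));c=w['pixels'][65:245,185:365]
c=cv2.convertScaleAbs(c,alpha=1.25)
z=cv2.resize(c[:,:,::-1],(720,720),interpolation=cv2.INTER_CUBIC)[20:620]
cv2.imwrite('pics/z4.png',z)
E
```

```text
(no output)
```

View pics/z4.png

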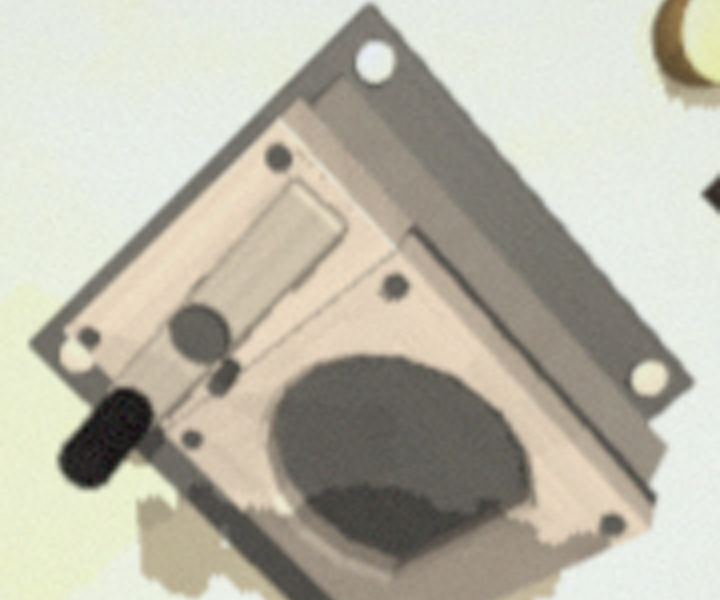

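```bash
cat > m3.py <<'E'
from m2 import *
Z=lambda x,y:np.array([185+x/4-.4,65+(y+20)/4-.4])
obj=np.array([[.052,.096,.01],[.052,-.052,.01],[-.052,-.052,.01],[-.052,.096,.01],[0,.07,.025]])
img=np.array([Z(285,118),Z(640,530),(428*k-.4,362*k-.4),Z(63,331),Z(200,333)])
for wt in ([1,1,1,1,1],[1,1,0,1,1]):
    W=np.repeat(wt,2)
    g=lambda x:(np.array([proj(w,np.array([x[0],x[1],.045])+nestR(x[2])@o) for o in obj])-img).ravel()*W
    s=least_squares(g,[.588,.009,-.05]);x=s.x;print('NEST',x.round(4),np.degrees(x[2]),s.fun.round(1))
o=np.array([x[0],x[1],.045]);R=nestR(x[2]);T=lambda a,b,h:(onnest(w,*Z(a,b),o,R,h)*1000).round(1)[:2]
print('rim up',T(380,355,.0085),T(530,455,.0085),T(270,440,.0085),'flat floor',T(400,560,0),T(510,508,0),'flat rim',T(390,578,.01),T(535,500,.01))
print('knob top c',T(90,455,.056),'knob foot',T(125,415,.024))
E
python3 m3.py | grep -v '^0\|tip\|cam'
```

```text
[[ 0.6428  0.0976  0.0797]
 [ 0.637  -0.0461  0.0797]
 [ 0.5358 -0.038   0.0277]
 [ 0.5454  0.1     0.0277]]
edges [np.float64(0.1104), np.float64(0.1439), np.float64(0.1141), np.float64(0.1383)] want .148 alternately .104: order +x+y..
nest [ 0.5951  0.0056 -0.0528] -3.025527552736463 [-3.1  0.8 -1.9  4.3  6.6 -0.6  0.  -5.1]
pivot [-0.00334075  0.06754757  0.024     ] knob top [-0.03974515  0.06517336  0.056     ] [-0.01246335  0.06758109  0.056     ]
NEST [ 0.5917  0.0048 -0.0794] -4.547998766393347 [-1.1 -0.3 -0.3  2.5  3.9  1.6 -1.5 -1.9 -0.4 -1.3]
NEST [ 0.5931  0.0038 -0.0611] -3.502651045960163 [-1.2  0.1  1.6  1.3  0.   0.  -0.6 -0.6  0.4 -0.5]
rim up [26.2 32. ] [ 40.5 -15.2] [-23.6  29.6] flat floor [-26.4 -29.8] [ 18.2 -30.9] flat rim [-26.  -28.9] [ 33.  -27.4]
knob top c [-32.5  67. ] knob foot [-44.4  65.1]
```

The pocket and corner readings put the nest at about (0.594,0.003), yaw about -4°. I'll grasp with tool x opposite to cell x to keep joint 6 mid-range, which means turning about -170° on the way to the cell.

Call:
jog_arm(rows=[[-1.2,3.1,0,0,0,-14.2],[-1.2,3.1,0,0,0,-14.2],[-1.2,3.1,0,0,0,-14.2],[-1.2,3.1,0,0,0,-14.2],[-1.2,3.1,0,0,0,-14.2],[-1.2,3.1,0,0,0,-14.2],[-1.2,3.1,0,0,0,-14.2],[-1.2,3.1,0,0,0,-14.2],[-1.2,3.1,0,0,0,-14.2],[-1.2,3.1,0,0,0,-14.2],[-1.2,3.1,0,0,0,-14.2],[-1.2,3.1,0,0,0,-14.2]])

```text
clock: 4.3
tcp_pos: [0.5161, 0.0499, 0.2319]
orientation: [-0.09, 0.993, -0.082, -0.007]
wrist_force: [0.4, -0.1, -0.1]
finger_gap: 0.0858
grip_force: 0.0
```

Call:
jog_arm(rows=[[-1.16,3.14,-2,0,0,-14.15],[-1.16,3.14,-2,0,0,-14.15],[-1.16,3.14,-2,0,0,-14.15],[-1.16,3.14,-2,0,0,-14.15],[-1.16,3.14,-2,0,0,-14.15],[-1.16,3.14,-2,0,0,-14.15],[-1.16,3.14,-2,0,0,-14.15],[-1.16,3.14,-2,0,0,-14.15],[-1.16,3.14,-2,0,0,-14.15],[-1.16,3.14,-2,0,0,-14.15],[-1.16,3.14,-2,0,0,-14.15],[-1.16,3.14,-2,0,0,-14.15]])

```text
clock: 5.3
tcp_pos: [0.2768, -0.0381, 0.1573]
orientation: [-0.22, 0.852, -0.472, 0.06]
wrist_force: [-0.4, -1.5, 0.3]
finger_gap: 0.0852
grip_force: 0.0
```

```bash
cat > m4.py <<'E'
from m import *
s=env.get_state();print(s['clock'],s['tcp_pos'],s['orientation'],np.round(s['joint_pos'],2))
q=s['orientation'];print('yaw',np.degrees(2*np.arctan2(q[2],q[1])))
w=grab('wrist','w4.png');I=w['pixels'].astype(int);mx=I.max(2)
p=proj(w,[.4855,.2945,.044]);print(p)
m=np.uint8(mx<80)
n,l,st,ce=cv2.connectedComponentsWithStats(m)
i=min(range(1,n),key=lambda i:np.linalg.norm(ce[i]-p)+(1e3 if st[i,4]<200 else 0));print(st[i],ce[i])
r=cv2.minAreaRect(np.array([onz(w,u,v,.044)[:2]*1000 for u,v in outline(l==i)]).astype(np.float32));print(r)
E
python3 m4.py
```

```text
5.3 [ 0.2767913  -0.03813333  0.15728981] [-0.21996215  0.85160356 -0.47194107  0.06049515] [-0.99 -0.3  -0.84  1.14  0.45  3.14]
yaw -57.98862635275286
[ 88.42837341 246.66165978]
[ 83 235  28  15 240] [ 96.90833333 242.17916667]
((473.4761047363281, 270.94268798828125), (85.8219985961914, 16.08034896850586), 62.031333923339844)
```

Joint 6 ran into its limit, since falling yaw raises j6. I'll turn the other way round.

```bash
cat > g.py <<'E'
import sys;from h import *
from scipy.spatial.transform import Rotation as Ro
def go(p,R,show=True):
    s=env.get_state();q=s['orientation'];C=Ro.from_quat([q[1],q[2],q[3],q[0]])
    r=(Ro.from_matrix(R)*C.inv()).as_rotvec()
    print('shift',((np.array(p)-s['tcp_pos'])/.04).round(2),'turn',(np.degrees(r)/6).round(2),'clk',s['clock'],'j',np.round(s['joint_pos'],2))
def down(y):
    c,s=np.cos(np.radians(y)),np.sin(np.radians(y)); return np.array([[c,s,0],[s,-c,0],[0,0,-1.]])
E
python3 -c "
from g import *
go([.5,.15,.24],down(20))"
```

```text
shift [5.68 4.63 2.09] turn [-4.73  0.4  12.82] clk 5.35 j [-1.   -0.31 -0.85  1.14  0.45  3.14]
```

Call:
jog_arm(rows=[[5.68,4.63,2.09,-4.73,0.4,12.82],[5.68,4.63,2.09,-4.73,0.4,12.82],[5.68,4.63,2.09,-4.73,0.4,12.82],[5.68,4.63,2.09,-4.73,0.4,12.82],[5.68,4.63,2.09,-4.73,0.4,12.82],[5.68,4.63,2.09,-4.73,0.4,12.82],[5.68,4.63,2.09,-4.73,0.4,12.82],[5.68,4.63,2.09,-4.73,0.4,12.82],[5.68,4.63,2.09,-4.73,0.4,12.82],[5.68,4.63,2.09,-4.73,0.4,12.82],[5.68,4.63,2.09,-4.73,0.4,12.82],[5.68,4.63,2.09,-4.73,0.4,12.82]])

```text
clock: 6.35
tcp_pos: [0.5044, 0.1495, 0.241]
orientation: [-0.0, 0.983, 0.182, -0.0]
wrist_force: [0.2, -0.5, -0.0]
finger_gap: 0.0854
grip_force: 0.0
```

```bash
python3 -c "
from g import *
go([.48,.25,.2],down(100))"
```

```text
shift [-0.61  2.51 -1.02] turn [ 0.   -0.   13.16] clk 6.35 j [ 0.14  0.22 -0.06  1.3   0.    2.91]
```

Call:
jog_arm(rows=[[-0.2,1.6,0,0,0,12],[-0.2,1.6,0,0,0,12],[-0.2,1.6,0,0,0,12],[-0.2,1.6,0,0,0,12],[-0.2,1.6,0,0,0,12],[-0.2,1.6,0,0,0,12],[-0.2,1.6,0,0,0,12],[-0.2,1.6,0,0,0,12],[-0.2,1.6,0,0,0,12],[-0.2,1.6,0,0,0,12],[-0.2,1.6,0,0,0,12],[-0.2,1.6,0,0,0,12]])

```text
clock: 7.35
tcp_pos: [0.4961, 0.2104, 0.2414]
orientation: [-0.001, 0.693, 0.721, 0.0]
wrist_force: [0.2, -0.6, 0.8]
finger_gap: 0.0857
grip_force: 0.0
```

Call:
jog_arm(rows=[[-0.2,1,-1,0,0,12],[-0.2,1,-1,0,0,12],[-0.2,1,-1,0,0,12],[-0.2,1,-1,0,0,12],[-0.2,1,-1,0,0,12],[-0.2,1,-1,0,0,12],[-0.2,1,-1,0,0,12],[-0.2,1,-1,0,0,12],[-0.2,1,-1,0,0,12],[-0.2,1,-1,0,0,12],[-0.2,1,-1,0,0,12],[-0.2,1,-1,0,0,12]])

```text
clock: 8.35
tcp_pos: [0.4886, 0.2504, 0.2013]
orientation: [-0.0, 0.138, 0.99, -0.0]
wrist_force: [0.3, 0.8, 0.4]
finger_gap: 0.0855
grip_force: 0.0
```

Call:
jog_arm(rows=[[-0.1,1,-2,0,0,11.45],[-0.1,1,-2,0,0,11.45],[-0.1,1,-2,0,0,11.45],[-0.1,1,-2,0,0,11.45],[-0.1,1,-2,0,0,11.45],[-0.1,1,-2,0,0,11.45],[-0.1,1,-2,0,0,11.45],[-0.1,1,-2,0,0,11.45],[-0.1,1,-2,0,0,11.45],[-0.1,1,-2,0,0,11.45],[-0.1,1,-2,0,0,11.45],[-0.1,1,-2,0,0,11.45]])

```text
clock: 9.35
tcp_pos: [0.4848, 0.2904, 0.1212]
orientation: [-0.0, -0.445, 0.895, -0.001]
wrist_force: [0.4, 0.5, 0.6]
finger_gap: 0.0853
grip_force: 0.0
```

```bash
python3 m4.py; python3 -c "
from g import *
go([.4855,.2945,.02],down(233.7))"
```

```text
9.35 [0.48475277 0.29042192 0.12116398] [-6.40984990e-05 -4.45313373e-01  8.95374506e-01 -6.99161036e-04] [ 0.4   0.35 -0.18  1.04 -0.   -0.52]
yaw 232.88679414711808
[254.83538671 201.56908883]
[ 226  149   60   77 1348] [255.27744807 182.76409496]
((482.03973388671875, 280.34515380859375), (64.09188079833984, 43.832942962646484), 35.14350891113281)
shift [ 0.02  0.1  -2.53] turn [0.01 0.01 0.13] clk 9.4 j [ 0.4   0.35 -0.18  1.04 -0.   -0.53]
```

```bash
python3 - <<'E'
from m import *
w=grab('wrist');I=w['pixels'].astype(int);mx=I.max(2)
print(mx[140:250:8,215:300:6])
p=proj(w,[.4855,.2945,.044])
for th in(40,50,60):
  n,l,st,ce=cv2.connectedComponentsWithStats(np.uint8(mx<th))
  i=min(range(1,n),key=lambda i:np.linalg.norm(ce[i]-p)+(1e3 if st[i,4]<200 else 0))
  print(th,st[i],cv2.minAreaRect(np.array([onz(w,u,v,.044)[:2]*1000 for u,v in outline(l==i)]).astype(np.float32)))
E
```

```text
[[151 148 148 149 153 151 152 150 149 148 144 136 160 137 136]
 [149 145 150 151 152 145 110  93 113 137 134 135 134 138 136]
 [151 149 149  62  84  86  89  84  81  79  72 111 133 135 137]
 [183 184  87  88  77  77  78  63 134 119  95 128  90 183 183]
 [184 182  96  79  99  95  17  21 117 136 136 135 135 129 183]
 [184 187 122 129 132 129  35  27  75 132 132 131 134 135 185]
 [185 183 120 133 129 129  41  51  71 130 132 132 133 133 184]
 [184 186 122 134 127 128  46  52  71 129 129 130 131 129 183]
 [185 179 130 136 134 134  45  50  75 126 127 122 129 127 183]
 [182 183 130 136 131 133  49  49  68 135 127 127 128 183 185]
 [182 185 179 135 136 133  43  51  76 136 136 134 183 185 185]
 [186 184 183 182 183 145 128 128 130 166 185 184 183 184 184]
 [183 184 184 184 184 184 185 185 185 185 184 183 186 185 183]
 [183 183 185 185 183 185 183 185 184 185 182 184 184 183 183]]
40 [    0     0   512   384 39011] ((501.318603515625, 317.1830139160156), (339.7474060058594, 523.142822265625), 52.91530227661133)
50 [249 169  14  57 503] ((483.1767883300781, 292.27703857421875), (48.0810432434082, 10.546599388122559), 53.50544738769531)
60 [249 169  14  57 767] ((483.2230529785156, 292.24920654296875), (48.142120361328125, 10.654169082641602), 53.50544738769531)
```

Bar confirmed at about (0.4845,0.293), yaw 53.5°. Descending and gripping.

Call:
jog_arm(rows=[[0,0.08,-2.48,0,0,0.1],[0,0.08,-2.48,0,0,0.1],[0,0.08,-2.48,0,0,0.1],[0,0.08,-2.48,0,0,0.1],[0,0.08,-2.48,0,0,0.1],[0,0.08,-2.48,0,0,0.1]])

```text
clock: 9.95
tcp_pos: [0.486, 0.2941, 0.0233]
orientation: [0.001, -0.452, 0.892, -0.001]
wrist_force: [0.6, -0.5, 1.1]
finger_gap: 0.0853
grip_force: 0.0
```

Call:
jog_arm(rows=[[0,0,0,0,0,0],[0,0,0,0,0,0],[0,0,0,0,0,0],[0,0,0,0,0,0],[0,0,0,0,0,0],[0,0,0,0,0,0],[0,0,0,0,0,0],[0,0,0,0,0,0],[0,0,0,0,0,0],[0,0,0,0,0,0],[0,0,0,0,0,0],[0,0,0,0,0,0]], jaw=1, force=70)

```text
clock: 10.95
tcp_pos: [0.4851, 0.2938, 0.0224]
orientation: [0.0, -0.452, 0.892, -0.001]
wrist_force: [-1.9, -0.1, 5.2]
finger_gap: 0.0105
grip_force: 70.5
```

Call:
jog_arm(rows=[[0,0,0.5,0,0,0],[0,0,1,0,0,0],[0,0,1.5,0,0,0],[0,0,2.2,0,0,0],[0,0,3,0,0,0],[0,0,4,0,0,0],[0,0,4,0,0,0],[0,0,4,0,0,0]])

```text
clock: 11.62
tcp_pos: [0.4864, 0.2943, 0.1842]
orientation: [0.002, -0.452, 0.892, -0.001]
wrist_force: [0.2, -0.2, -3.1]
finger_gap: 0.0104
grip_force: 69.5
```

```bash
python3 - <<'E'
from g import *; from m import nestR
o=np.array([.594,.003,.045]);R=nestR(np.radians(-4)); T=R@np.diag([-1.,1,-1])  # tool x=-nx,y=ny,z=-nz
go(o+R@[0,0,.12],T)
go(o+R@[0,0,.045],T)
E
```

```text
shift [ 1.19 -7.18 -0.88] turn [ 2.22 -4.68 -9.4 ] clk 11.6167 j [ 0.4   0.31 -0.07  1.18 -0.   -0.54]
shift [ 2.13 -7.24 -2.5 ] turn [ 2.22 -4.68 -9.4 ] clk 11.6167 j [ 0.4   0.31 -0.07  1.18 -0.   -0.54]
```

Cell is in hand (10.5 mm gap, about 3 N weight). Moving to the stand-off above the pocket.

Call:
jog_arm(rows=[[1.19,-7.18,-0.88,2.22,-4.68,-9.4],[1.19,-7.18,-0.88,2.22,-4.68,-9.4],[1.19,-7.18,-0.88,2.22,-4.68,-9.4],[1.19,-7.18,-0.88,2.22,-4.68,-9.4],[1.19,-7.18,-0.88,2.22,-4.68,-9.4],[1.19,-7.18,-0.88,2.22,-4.68,-9.4],[1.19,-7.18,-0.88,2.22,-4.68,-9.4],[1.19,-7.18,-0.88,2.22,-4.68,-9.4],[1.19,-7.18,-0.88,2.22,-4.68,-9.4],[1.19,-7.18,-0.88,2.22,-4.68,-9.4],[1.19,-7.18,-0.88,2.22,-4.68,-9.4],[1.19,-7.18,-0.88,2.22,-4.68,-9.4]])

```text
clock: 12.62
tcp_pos: [0.5321, 0.0069, 0.146]
orientation: [0.255, 0.032, 0.966, -0.007]
wrist_force: [-0.1, 0.1, -1.7]
finger_gap: 0.0104
grip_force: 69.6
```

```bash
python3 - <<'E'
from g import *; from m import nestR
o=np.array([.594,.003,.045]);R=nestR(np.radians(-4)); T=R@np.diag([-1.,1,-1])
go(o+R@[0,0,.06],T)
s=env.get_state();print((R.T@(s['tcp_pos']-o)).round(4))
w=grab('wrist');a=grab('scene');np.savez('n_w.npz',**w);np.savez('n_a.npz',**a)
f=lambda c,p,W,H:cv2.resize(c['pixels'][p[1]-H:p[1]+H,p[0]-W:p[0]+W],(8*50,600),interpolation=cv2.INTER_CUBIC)
ww=cv2.resize(w['pixels'],(400,300));pa=proj(a,o).astype(int)
print(pa)
x=cv2.resize(a['pixels'][pa[1]-60:pa[1]+45,pa[0]-70:pa[0]+70],(400,300),interpolation=cv2.INTER_CUBIC)
cv2.imwrite('pics/n.png',np.hstack([ww,x])[:,:,::-1])
E
```

```text
shift [ 0.8  -0.05 -1.23] turn [-0.02 -0.06 -0.05] clk 12.6167 j [-0.17 -0.08 -0.78  0.36  0.05 -0.09]
[-0.0032 -0.0004  0.1185]
[244 193]
```

View pics/n.png

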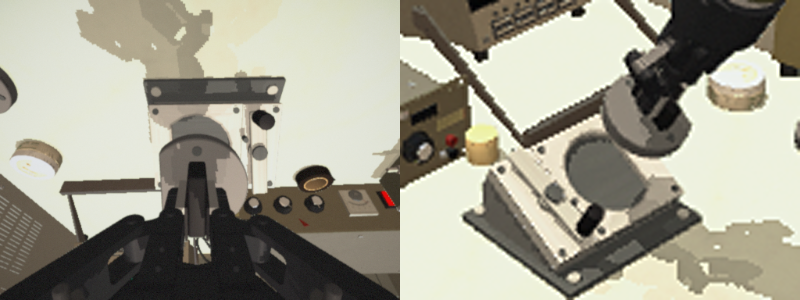

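The wrist view shows the cell in hand above the pocket, with the pivot at about (260,152) and the knob at (263,120) in half scale. The scene view shows the cell's flat toward the pocket's flat side. I'll check the nest pose by triangulating the pivot and taking the foot edge for yaw.

```bash
python3 - <<'E'
from m import *
L=lambda f:dict(np.load(f))
w3,n,a=L('w3.npz'),L('n_w.npz'),L('n_a.npz')
def blob(c,u,v,th,r=14):
    m=c['pixels'].max(2)<th; sub=np.zeros_like(m); u,v=int(u),int(v); sub[v-r:v+r,u-r:u+r]=m[v-r:v+r,u-r:u+r]
    N,l,st,ce=cv2.connectedComponentsWithStats(np.uint8(sub)); i=l[v,u]; return ce[i],st[i]
o=np.array([.594,.003,.045]);R=nestR(np.radians(-4))
e=lambda p:(R.T@(p-o)*1000).round(1)
print(n['pixels'].max(2)[180:210:3,315:350:3])
B={}
for nm,c,p in(('w3',w3,(234.5,152.6)),('n',n,(332,194)),('a',a,(174+152/400*140+.0,133+190/300*105))):
    for th in (100,120,140):
        try: b=blob(c,*p,th);print(nm,th,b[0].round(1),b[1]); 
        except Exception as x: print(nm,th,x)
P0=o+R@[0,.07,.025]
print('pred pivot',[proj(c,P0).round(1) for c in(w3,n,a)])
# foot low edge (toward robot) in n: first dark->? columns
g=n['pixels'].max(2).astype(int)
pts=[]
for u in range(195,360,5):
    col=g[85:120,u]; d=np.diff(col); v=85+d.argmin()+1
    pts.append((u,v))
q=np.array([onz(n,u,v,.006)[:2] for u,v in pts]);v=cv2.fitLine(q.astype(np.float32),cv2.DIST_HUBER,0,.01,.001).ravel()
print('foot edge dir deg from y',np.degrees(np.arctan2(v[0],v[1])),np.degrees(np.arctan(-v[0]/v[1])),v[2:],pts[::6])
E
```

```text
[[114 157 167 230 229 232 231 230 230 223 232 234]
 [184 171 161 229 207 162 162 193 229 224 233 233]
 [204 122 154 169 154 121 109 123 215 224 232 233]
 [206  93 126 150  67 107 110 112 128 224 233 232]
 [230 104 125  67 115 116 113 111 114 201 233 233]
 [229 146 127  95 118 119 115 114 114 130 232 234]
 [231 182 134 111 121 121 117 116 119 191 233 232]
 [234 185 137 152 120 126 117 118 125 221 234 233]
 [232 187 135 228 180 134 125 157 225 224 232 233]
 [233 185 134 227 231 231 230 231 229 226 232 233]]
w3 100 [235.9 154.5] [228 146  17  20 195]
w3 120 [235.9 154.7] [227 146  18  20 226]
w3 140 [236.3 154.8] [227 144  21  22 274]
n 100 [255.5 191.5] [     0      0    512    384 196557]
n 120 [332.1 193.7] [322 186  20  18 220]
n 140 [330.  194.4] [318 180  25  28 360]
a 100 [255.5 191.5] [     0      0    512    384 196491]
a 120 [227.6 200.3] [225 197   6   7  31]
a 140 [225.2 201.2] [213 190  20  23  72]
pred pivot [array([236.5, 151.7]), array([331.3, 196.1]), array([226.5, 199.8])]
foot edge dir deg from y 2.332384 -2.332384 [0.525784   0.01737402] [(195, np.int64(102)), (225, np.int64(101)), (255, np.int64(101)), (285, np.int64(100)), (315, np.int64(99)), (345, np.int64(97))]
```

```bash
python3 - <<'E'
from m import *
L=lambda f:dict(np.load(f))
w3,n,a=L('w3.npz'),L('n_w.npz'),L('n_a.npz')
for x,p,y,q in((w3,(235.9,154.6),n,(332.3,193.7)),(w3,(235.9,154.6),a,(227.6,200.3)),(n,(332.3,193.7),a,(227.6,200.3))):
    print([np.round(t,4) for t in tri(x,p,y,q)])
for yaw in(-4,-3.2,-2.3):
    R=nestR(np.radians(yaw));print(yaw,'pred',(np.array([.594,.003,.045])+R@[0,.07,.026]).round(4))
# foot edges in w3: fit lines for far (+x) edge: scan between corners (orig px) (278,72)->(357,165)
def edge(c,p,q,z,r=8):
    p,q=np.array(p,float),np.array(q,float);t=(q-p)/np.linalg.norm(q-p);nn=np.array([-t[1],t[0]]);g=cv2.GaussianBlur(c['pixels'].max(2).astype(np.float32),(0,0),.8)
    out=[]
    for s in np.linspace(.12,.88,25):
        b=p+(q-p)*s; k=np.arange(-r,r+.1,.5); P=b+k[:,None]*nn
        v=cv2.remap(g,P[:,0].astype(np.float32),P[:,1].astype(np.float32),1).ravel(); out.append(P[np.abs(np.diff(v)).argmax()]+nn*.25)
    Q=np.array([onz(c,*x,z)[:2] for x in out]);l=cv2.fitLine(Q.astype(np.float32),cv2.DIST_HUBER,0,.005,.001).ravel();return l
K=.64
A=edge(w3,(433*K,110*K),(560*K,260*K),.006);B=edge(w3,(303*K,243*K),(430*K,110*K),.006)
print('far edge yaw',np.degrees(np.arctan(-A[0]/A[1])),A[2:],'left edge yaw',np.degrees(np.arctan(B[1]/B[0])),B[2:])
E
```

```text
[array([0.5834, 0.073 , 0.0669]), np.float64(0.0021)]
[array([0.5838, 0.0722, 0.0658]), np.float64(0.0007)]
[array([0.5825, 0.0739, 0.0673]), np.float64(0.0001)]
-4 pred [0.5859 0.0737 0.0675]
-3.2 pred [0.5849 0.0736 0.0675]
-2.3 pred [0.5838 0.0735 0.0675]
far edge yaw -2.8550506 [0.67774415 0.01827164] left edge yaw -2.750547 [0.6248522  0.10336331]
```

All readings agree on the nest: (0.5925,0.0026), yaw -2.7°. Moving to just above the plate.

```bash
cat > n.py <<'E'
from g import *; from m import nestR
o=np.array([.5925,.0026,.045]);R=nestR(np.radians(-2.7)); T=R@np.diag([-1.,1,-1])
def st():
    s=env.get_state();print('nest mm',(R.T@(s['tcp_pos']-o)*1000).round(1),'F nest',(R.T@s['wrist_force']).round(1),'M',(R.T@s['ft_torque']).round(2))
if __name__=='__main__':
    st()
    for z in map(float,sys.argv[1:]): go(o+R@[0,0,z/1000],T)
    print('unit nest x,y,z per mm',(R.T/40).round(4).tolist())
E
python3 n.py 40
```

```text
nest mm [ -0.3   1.5 118. ] F nest [-0.4  0.5 -0.7] M [-0.02  0.66  0.05]
shift [ 0.98 -0.08 -1.69] turn [-0.02 -0.04  0.18] clk 12.7167 j [-0.17 -0.08 -0.78  0.36  0.05 -0.09]
unit nest x,y,z per mm [[0.0216, -0.001, 0.0125], [0.0012, 0.025, 0.0], [-0.0125, 0.0006, 0.0217]]
```

Call:
jog_arm(rows=[[0.98,-0.08,-1.69,-0.02,-0.04,0.18],[0.98,-0.08,-1.69,-0.02,-0.04,0.18],[0.98,-0.08,-1.69,-0.02,-0.04,0.18],[0.98,-0.08,-1.69,-0.02,-0.04,0.18],[0.98,-0.08,-1.69,-0.02,-0.04,0.18],[0.98,-0.08,-1.69,-0.02,-0.04,0.18]])

```text
clock: 13.22
tcp_pos: [0.5728, 0.0034, 0.081]
orientation: [0.26, 0.024, 0.965, -0.006]
wrist_force: [0.1, -0.5, -1.3]
finger_gap: 0.0102
grip_force: 69.5
```

```bash
python3 n.py 32 26; python3 - <<'E'
from m import *
w=grab('wrist','w5.png');a=grab('scene')
x=cv2.resize(a['pixels'][133:238,174:314],(400,300),interpolation=cv2.INTER_CUBIC)
y=cv2.resize(w['pixels'][110:320,150:430],(400,300),interpolation=cv2.INTER_CUBIC)
cv2.imwrite('pics/n2.png',np.hstack([y,x])[:,:,::-1])
E
```

```text
nest mm [ 0.9 -0.1 41.1] F nest [-0.5 -0.5 -1.2] M [-0.02  0.62 -0.01]
shift [ 0.09 -0.   -0.21] turn [-0.    0.03  0.01] clk 13.2167 j [-0.17  0.09 -0.81  0.14  0.06 -0.1 ]
shift [ 0.17 -0.   -0.34] turn [-0.    0.03  0.01] clk 13.2167 j [-0.17  0.09 -0.81  0.14  0.06 -0.1 ]
unit nest x,y,z per mm [[0.0216, -0.001, 0.0125], [0.0012, 0.025, 0.0], [-0.0125, 0.0006, 0.0217]]
```

Call:
jog_arm(rows=[[0.05,0,-0.1,0,0,0],[0.09,0,-0.21,0,0.03,0],[0.09,0,-0.21,0,0.03,0],[0.12,0,-0.26,0,0.03,0],[0.14,0,-0.3,0,0.03,0],[0.14,0,-0.3,0,0.03,0]])

```text
clock: 13.82
tcp_pos: [0.5778, 0.0032, 0.0673]
orientation: [0.258, 0.024, 0.966, -0.006]
wrist_force: [1.0, 0.8, -1.0]
finger_gap: 0.0107
grip_force: 69.6
```

```bash
python3 n.py 25 22
```

```text
nest mm [-1.6 -0.1 26.7] F nest [ 0.3  0.8 -1.3] M [ 0.03  0.32 -0.01]
shift [ 0.05 -0.   -0.02] turn [-0.01 -0.02  0.02] clk 13.8167 j [-0.16  0.13 -0.81  0.11  0.06 -0.1 ]
shift [ 0.09 -0.   -0.08] turn [-0.01 -0.02  0.02] clk 13.8167 j [-0.16  0.13 -0.81  0.11  0.06 -0.1 ]
unit nest x,y,z per mm [[0.0216, -0.001, 0.0125], [0.0012, 0.025, 0.0], [-0.0125, 0.0006, 0.0217]]
```

It's already about 6 mm into the pocket with no resistance. Pressing the last few millimetres along the normal.

Call:
jog_arm(rows=[[0.02,0,-0.03,0,0,0],[0.04,0,-0.06,0,0,0],[0.06,0,-0.09,0,0,0],[0.06,0,-0.1,0,0,0],[0.06,0,-0.1,0,0,0]])

```text
clock: 14.23
tcp_pos: [0.5801, 0.0032, 0.0635]
orientation: [0.258, 0.024, 0.966, -0.006]
wrist_force: [-0.5, 0.3, 1.7]
finger_gap: 0.0105
grip_force: 70.2
```

```bash
python3 n.py 22
```

```text
nest mm [-1.5 -0.  22.2] F nest [0.4 0.3 1.7] M [0.04 0.26 0.01]
shift [ 0.04 -0.    0.01] turn [-0.01 -0.02  0.02] clk 14.2333 j [-0.16  0.14 -0.81  0.1   0.06 -0.1 ]
unit nest x,y,z per mm [[0.0216, -0.001, 0.0125], [0.0012, 0.025, 0.0], [-0.0125, 0.0006, 0.0217]]
```

Call:
jog_arm(rows=[[0.01,0,-0.02,0,0,0],[0.01,0,-0.03,0,0,0],[0.01,0,-0.03,0,0,0]])

```text
clock: 14.48
tcp_pos: [0.5801, 0.0032, 0.0634]
orientation: [0.258, 0.024, 0.966, -0.006]
wrist_force: [-12.9, 0.7, 18.2]
finger_gap: 0.0103
grip_force: 73.2
```

```bash
python3 n.py
```

```text
nest mm [-1.5 -0.  22.2] F nest [-2.1  0.1 22.2] M [-0.01  0.86  0.02]
unit nest x,y,z per mm [[0.0216, -0.001, 0.0125], [0.0012, 0.025, 0.0], [-0.0125, 0.0006, 0.0217]]
```

Firmly on the floor (22 N along the normal). Releasing and retreating along the normal.

Call:
jog_arm(rows=[[-0.01,0,0.03,0,0,0],[-0.01,0,0.03,0,0,0],[-0.01,0,0.03,0,0,0],[-0.01,0,0.03,0,0,0],[-0.01,0,0.03,0,0,0],[-0.01,0,0.03,0,0,0]], jaw=0.18)

```text
clock: 14.98
tcp_pos: [0.5795, 0.0032, 0.0628]
orientation: [0.257, 0.024, 0.966, -0.006]
wrist_force: [0.6, -0.5, 1.0]
finger_gap: 0.035
grip_force: 0.0
```

Call:
jog_arm(rows=[[-0.2,0.01,0.35,0,0,0],[-0.5,0.03,0.87,0,0,0],[-1.12,0.06,1.95,0,0,0],[-1.12,0.06,1.95,0,0,0],[-1.12,0.06,1.95,0,0,0],[-1.12,0.06,1.95,0,0,0]])

```text
clock: 15.48
tcp_pos: [0.5354, 0.0055, 0.1417]
orientation: [0.258, 0.024, 0.966, -0.006]
wrist_force: [0.0, -0.2, -0.1]
finger_gap: 0.0348
grip_force: 0.0
```

```bash
python3 n.py; python3 - <<'E'
from m import *
w=grab('wrist','w5.png');a=grab('scene');np.savez('s_w.npz',**w);np.savez('s_a.npz',**a)
x=cv2.resize(a['pixels'][133:238,174:314],(400,300),interpolation=cv2.INTER_CUBIC)
y=cv2.resize(w['pixels'][75:285,130:410],(400,300),interpolation=cv2.INTER_CUBIC)
cv2.imwrite('pics/n3.png',np.hstack([y,x])[:,:,::-1])
E
```

```text
nest mm [ -1.1   0.2 112.3] F nest [-0.  -0.2 -0.1] M [-0.02  0.43  0.01]
unit nest x,y,z per mm [[0.0216, -0.001, 0.0125], [0.0012, 0.025, 0.0], [-0.0125, 0.0006, 0.0217]]
```

View pics/n3.png

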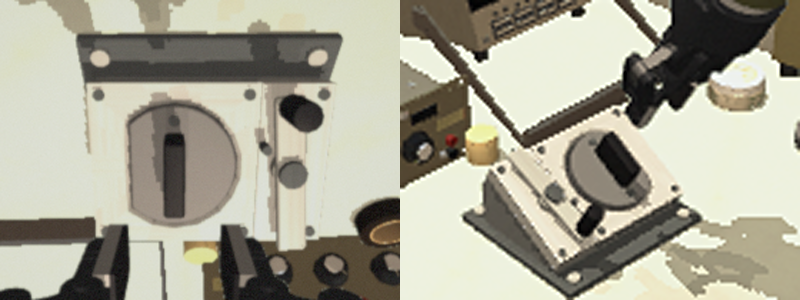

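The cell sits fully in the pocket, with its flat against the flat wall. The knob foot is at about crop (290,105), its top at (303,113), the pivot at (292,175) and the arm tip at (290,248). Next I'll work out the straddle approach to the knob.

```bash
cat > k.py <<'E'
from n import *; from m import onnest
piv=np.array([0,70.,0])
def pose(th,z,lead=0,dy=0):   # th rad of knob, lead deg ahead
    p=piv+40*np.array([-np.sin(th),np.cos(th),0]);p[2]=z
    a=th-np.pi/2; Z=np.array([[np.cos(a),-np.sin(a),0],[np.sin(a),np.cos(a),0],[0,0,1]])
    return o+R@(p/1000),R@Z@np.diag([-1.,1,-1])
E
python3 - <<'E'
from k import *
w=dict(np.load('s_w.npz'))
f=lambda x,y,h:(onnest(w,130+x*.7,75+y*.7,o,R,h)*1000).round(1)[:2]
print('foot',f(290,105,.024),'top',f(303,113,.05),f(303,113,.056),'piv',f(292,175,.025),'tip',f(290,248,.024))
st();go(*pose(1.57,80));go(*pose(1.57,30))
E
```

```text
foot [-39.4  66.6] top [-39.6  66.1] [-40.8  64.2] piv [ 2.  70.9] tip [51.1 74. ]
nest mm [ -3.    0.3 111.1] F nest [-0.1 -0.4  0.1] M [-0.02  0.43 -0.  ]
shift [-0.33  1.76 -1.14] turn [-0.01 -0.05  0.02] clk 15.5833 j [-0.18 -0.07 -0.79  0.34  0.06 -0.11]
shift [ 0.29  1.73 -2.22] turn [-0.01 -0.05  0.02] clk 15.5833 j [-0.18 -0.07 -0.79  0.34  0.06 -0.11]
```

```bash
python3 - <<'E'
from k import *
go(*pose(1.66,80));go(*pose(1.66,30))
E
```

```text
shift [-0.33  1.67 -1.13] turn [-0.44 -0.03  0.76] clk 15.5833 j [-0.18 -0.07 -0.79  0.34  0.06 -0.11]
shift [ 0.29  1.64 -2.22] turn [-0.44 -0.03  0.76] clk 15.5833 j [-0.18 -0.07 -0.79  0.34  0.06 -0.11]
```

Call:
jog_arm(rows=[[-0.33,1.67,-1.13,-0.44,-0.03,0.76],[-0.33,1.67,-1.13,-0.44,-0.03,0.76],[-0.33,1.67,-1.13,-0.44,-0.03,0.76],[-0.33,1.67,-1.13,-0.44,-0.03,0.76],[-0.33,1.67,-1.13,-0.44,-0.03,0.76],[-0.33,1.67,-1.13,-0.44,-0.03,0.76]], jaw=0.25)

```text
clock: 16.08
tcp_pos: [0.5226, 0.0719, 0.096]
orientation: [0.259, -0.02, 0.965, -0.018]
wrist_force: [0.7, 0.4, -0.1]
finger_gap: 0.032
grip_force: 0.0
```

```bash
python3 - <<'E'
from k import *
st();go(*pose(1.66,30))
w=grab('wrist','w6.png');n=w['pixels'].max(2)
print('knob top predicted px',[proj(w,o+R@(np.array([-39.8,66.4,h])/1000)).round(0) for h in(24,50,56)])
N,l,s,ce=cv2.connectedComponentsWithStats(np.uint8(n<45));print([(s[i].tolist(),ce[i].round(0).tolist()) for i in range(1,N) if s[i,4]>80])
E
```

```text
nest mm [-37.8  65.9  80.7] F nest [ 0.6  0.4 -0.4] M [0.04 0.4  0.03]
shift [ 0.59 -0.01 -1.12] turn [0.01 0.02 0.01] clk 16.0833 j [-0.   -0.01 -0.88  0.18 -0.02 -0.05]
knob top predicted px [array([252., 205.]), array([252., 219.]), array([252., 222.])]
[([242, 198, 22, 23, 321], [253.0, 208.0]), ([149, 216, 24, 65, 753], [165.0, 241.0]), ([211, 233, 12, 70, 396], [217.0, 263.0]), ([0, 233, 512, 151, 33682], [254.0, 337.0]), ([428, 299, 16, 25, 99], [434.0, 311.0]), ([251, 300, 24, 17, 180], [265.0, 310.0]), ([38, 311, 13, 11, 93], [44.0, 315.0]), ([240, 323, 23, 11, 208], [251.0, 328.0])]
```

The knob is centred between the fingers (column 253 against 252 predicted). Descending.

Call:
jog_arm(rows=[[0.2,0,-0.37,0,0,0],[0.4,-0.01,-0.74,0,0,0],[0.58,-0.01,-1.1,0,0,0],[0.58,-0.01,-1.1,0,0,0],[0.58,-0.01,-1.1,0,0,0]])

```text
clock: 16.55
tcp_pos: [0.5449, 0.0711, 0.0516]
orientation: [0.259, -0.019, 0.966, -0.018]
wrist_force: [-0.8, 0.2, -0.3]
finger_gap: 0.0317
grip_force: 0.0
```

```bash
python3 - <<'E'
from k import *
st()
for t in (1.4,1.1,.8,.5,.2,0,-.15,-.25):
    print(t);go(*pose(t,31))
E
```

```text
nest mm [-40.7  66.1  31.1] F nest [-0.9  0.2  0.1] M [ 0.04  0.51 -0.01]
1.4
shift [0.04 0.26 0.01] turn [ 1.25 -0.05 -2.13] clk 16.55 j [-0.    0.11 -0.89  0.04 -0.02 -0.05]
1.1
shift [0.14 0.54 0.06] turn [ 2.68 -0.12 -4.61] clk 16.55 j [-0.    0.11 -0.89  0.04 -0.02 -0.05]
0.8
shift [0.3  0.78 0.15] turn [ 4.11 -0.19 -7.09] clk 16.55 j [-0.    0.11 -0.89  0.04 -0.02 -0.05]
0.5
shift [0.51 0.95 0.27] turn [ 5.54 -0.26 -9.57] clk 16.55 j [-0.    0.11 -0.89  0.04 -0.02 -0.05]
0.2
shift [0.76 1.04 0.41] turn [  6.97  -0.33 -12.05] clk 16.55 j [-0.    0.11 -0.89  0.04 -0.02 -0.05]
0
shift [0.93 1.05 0.51] turn [  7.93  -0.38 -13.71] clk 16.55 j [-0.    0.11 -0.89  0.04 -0.02 -0.05]
-0.15
shift [1.06 1.04 0.58] turn [  8.64  -0.41 -14.95] clk 16.55 j [-0.    0.11 -0.89  0.04 -0.02 -0.05]
-0.25
shift [1.14 1.01 0.63] turn [  9.12  -0.44 -15.77] clk 16.55 j [-0.    0.11 -0.89  0.04 -0.02 -0.05]
```

Call:
jog_arm(rows=[[0.02,0.13,0,0.63,-0.02,-1.07],[0.04,0.26,0.01,1.25,-0.05,-2.13],[0.09,0.4,0.03,1.97,-0.08,-3.37],[0.14,0.54,0.06,2.68,-0.12,-4.61],[0.22,0.66,0.1,3.4,-0.15,-5.85],[0.3,0.78,0.15,4.11,-0.19,-7.09],[0.4,0.87,0.21,4.83,-0.22,-8.33],[0.51,0.95,0.27,5.54,-0.26,-9.57],[0.51,0.95,0.27,5.54,-0.26,-9.57],[0.51,0.95,0.27,5.54,-0.26,-9.57],[0.51,0.95,0.27,5.54,-0.26,-9.57]])

```text
clock: 17.47
tcp_pos: [0.5656, 0.1097, 0.0641]
orientation: [0.227, 0.512, 0.819, 0.127]
wrist_force: [-1.2, -0.5, -0.1]
finger_gap: 0.032
grip_force: 0.1
```

```bash
python3 - <<'E'
from k import *
st()
for t in (.2,0,-.15,-.25):
    print(t);go(*pose(t,31))
E
```

```text
nest mm [-18.1 105.7  32.5] F nest [-1.1 -0.5  0.5] M [-0.03  0.49 -0.03]
0.2
shift [0.24 0.08 0.09] turn [ 1.44 -0.04 -2.48] clk 17.4667 j [ 0.09  0.14 -0.82  0.1  -0.07  1.19]
0
shift [0.41 0.09 0.19] turn [ 2.4  -0.09 -4.13] clk 17.4667 j [ 0.09  0.14 -0.82  0.1  -0.07  1.19]
-0.15
shift [0.54 0.07 0.27] turn [ 3.12 -0.12 -5.37] clk 17.4667 j [ 0.09  0.14 -0.82  0.1  -0.07  1.19]
-0.25
shift [0.63 0.05 0.32] turn [ 3.6  -0.15 -6.2 ] clk 17.4667 j [ 0.09  0.14 -0.82  0.1  -0.07  1.19]
```

Call:
jog_arm(rows=[[0.12,0.04,0.05,0.72,-0.02,-1.24],[0.24,0.08,0.09,1.44,-0.04,-2.48],[0.33,0.08,0.14,1.92,-0.06,-3.3],[0.41,0.09,0.19,2.4,-0.09,-4.13],[0.45,0.09,0.22,2.4,-0.09,-4.13],[0.5,0.09,0.24,2.4,-0.09,-4.13],[0.54,0.08,0.26,2.4,-0.09,-4.13],[0.54,0.08,0.26,2.4,-0.09,-4.13]])

```text
clock: 18.13
tcp_pos: [0.587, 0.1133, 0.0735]
orientation: [0.187, 0.698, 0.668, 0.178]
wrist_force: [-1.8, 0.7, -0.3]
finger_gap: 0.0321
grip_force: 0.8
```

```bash
python3 - <<'E'
from k import *
st()
E
```

```text
nest mm [  5.  110.3  30. ] F nest [-1.8  0.6  0.6] M [ 0.2   0.82 -0.04]
```

Call:
jog_arm(rows=[[0.04,0,0.02,0,0,0],[0.065,0,0.037,0,0,0],[0.065,0,0.037,0,0,0]])

```text
clock: 18.38
tcp_pos: [0.5897, 0.1133, 0.0748]
orientation: [0.187, 0.698, 0.668, 0.179]
wrist_force: [-0.8, 1.3, -0.8]
finger_gap: 0.0322
grip_force: 0.7
```

Call:
jog_arm(rows=[[0.03,0,0.02,0,0,0],[0.045,0,0.025,0,0,0],[0.045,0,0.025,0,0,0]])

```text
clock: 18.63
tcp_pos: [0.5903, 0.1133, 0.0749]
orientation: [0.186, 0.698, 0.668, 0.178]
wrist_force: [-4.1, 1.5, -0.3]
finger_gap: 0.0321
grip_force: 2.0
```

```bash
python3 - <<'E'
from k import *
st()
E
```

```text
nest mm [  8.5 110.4  29.6] F nest [-3.7  1.4  1.8] M [ 0.26  1.26 -0.05]
```

Force is starting to rise, so I'm near the stop. I'll push a little more to confirm.

Call:
jog_arm(rows=[[0.03,0,0.02,0,0,0],[0.05,0,0.03,0,0,0],[0.05,0,0.03,0,0,0]])

```text
clock: 18.88
tcp_pos: [0.5904, 0.1133, 0.0748]
orientation: [0.185, 0.699, 0.668, 0.176]
wrist_force: [-8.6, 1.8, 1.2]
finger_gap: 0.0318
grip_force: 3.5
```

```bash
python3 - <<'E'
from k import *
st()
E
```

```text
nest mm [  8.6 110.5  29.4] F nest [-6.9  1.4  5.4] M [ 0.27  1.88 -0.05]
```

Call:
jog_arm(rows=[[0.04,0,0.02,0,0,0],[0.06,0,0.035,0,0,0],[0.06,0,0.035,0,0,0]])

```text
clock: 19.13
tcp_pos: [0.5906, 0.1133, 0.0746]
orientation: [0.184, 0.699, 0.669, 0.175]
wrist_force: [-14.2, 2.4, 2.1]
finger_gap: 0.0321
grip_force: 5.3
```

Call:
jog_arm(rows=[[-0.1,0,-0.06,0,0,0],[-0.26,0,-0.15,0,0,0],[-0.26,0,-0.15,0,0,0],[-0.26,0,-0.15,0,0,0]])

```text
clock: 19.47
tcp_pos: [0.5857, 0.113, 0.0726]
orientation: [0.187, 0.698, 0.667, 0.179]
wrist_force: [0.0, 0.3, -0.0]
finger_gap: 0.0318
grip_force: 0.0
```

```bash
python3 - <<'E'
from k import *
st()
E
```

```text
nest mm [  3.5 110.   29.9] F nest [-0.   0.3 -0. ] M [0.04 0.45 0.01]
```

Firm stop at 14 N with no further motion. Backing off the knob and retreating along the normal.

Call:
jog_arm(rows=[[-0.2,0.01,0.35,0,0,0],[-0.5,0.03,0.87,0,0,0],[-1,0.05,1.74,0,0,0],[-1.5,0.07,2.6,0,0,0],[-1.5,0.07,2.6,0,0,0],[-1.5,0.07,2.6,0,0,0],[-1.5,0.07,2.6,0,0,0]])

```text
clock: 20.05
tcp_pos: [0.5261, 0.116, 0.1771]
orientation: [0.188, 0.698, 0.667, 0.179]
wrist_force: [0.7, 0.6, 0.2]
finger_gap: 0.0319
grip_force: 0.0
```

```bash
python3 - <<'E'
from k import *; from m import *
st()
w=grab('wrist','w7.png');a=grab('scene','a7.png')
for nm,c in(('w',w),('a',a)):
    N,l,s,ce=cv2.connectedComponentsWithStats(np.uint8(c['pixels'].max(2)<60))
    for lab,p in(('knob foot',[0,110,24]),('knob top',[0,110,50]),('bar top',[-1,0,44])):
        q=proj(c,o+R@(np.array(p)/1000)); i=min(range(1,N),key=lambda i:np.linalg.norm(ce[i]-q)+(1e3 if not 20<s[i,4]<4000 else 0)); print(nm,lab,q.round(1),ce[i].round(1),s[i])
E
```

```text
nest mm [  4.  110.2 150.3] F nest [ 0.7  0.6 -0.2] M [ 0.01  0.47 -0.01]
w knob foot [246.4 183.6] [247.2 187.4] [239 176  17  24 299]
w knob top [245.9 191.9] [247.2 187.4] [239 176  17  24 299]
w bar top [245.7 292.1] [246.3 282.6] [226 272  42  22 886]
a knob foot [214.5 207.3] [216.1 204. ] [212 199   9  11  67]
a knob top [217.6 202. ] [216.1 204. ] [212 199   9  11  67]
a bar top [251.7 185.5] [251.8 216. ] [229 203  43  27 148]
```

Both views show the knob at the shut position, within a pixel or two. The bar is where it should be, and the robot is clear.

```bash
python3 -c "
from workcell import env
print(env.hand_in())"
```

```text
the job is handed in; nothing more can be done
None
```

The flat-rimmed cell is seated in the D-pocket with its flat against the wall, the keeper arm is swung back onto its stop, and the job was handed in at about 20 s; no verdict was returned, and I never went near the notched cell, tape or pot (not rechecked in a final picture).

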